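# Pin the microscope stage for transport

### The job

Lock the microscope stage for transport. First slide the black top plate back by its post until its hole lies over the middle of the slot underneath; then take the tapered steel pin out of its white block and press it down through the stacked holes so that it pulls the plates into line and its shoulder sits flush on the top plate. The lowest hole sits 8 mm off centre to one side or another, so feel for it with the tip and press gently rather than forcing the pin (15 N is plenty); let go of the pin, and leave the bottle, the lens and the flask where they stand.

Things in the scene. Friction and masses are not known exactly. Their poses are not given: they have to be found in the camera images.
- base: white stage base, fixed, but differently placed and turned each time: 150 mm (its x) by 200 mm (its y) by 44 mm high, z up. Its origin is at bench level straight under base_mark; it reaches 40 mm to +y and 160 mm to -y from there. A black knob on its +x side and a small plunger on its -x side are for looks
- base_mark (a point): centre of the steel bush in the white base, at its top face, 44 mm above the bench. The bush is eccentric: its 16 mm hole, 16 mm deep and open below, lies 8 mm off this point, in a direction that differs each time and is not measured. The bush is seized and does not give: look down the holes or find its hole by feel. It alone settles where the pin goes
- saddle (a joint): slide of the aluminium middle plate (saddle), in m along the base's +x; 0 when its slot is centred over base_mark. It rides on a spring that brings it back to about +4 mm (0.3 N per mm away from there) when let go, and has 12 mm of travel either way. It carries the black top plate, which shares its x movement
- slot (a point): centre of the slot in the aluminium saddle, at its top face, 50 mm above the bench; the slot is 16 mm wide (base's x) and 34 mm long (base's y). The saddle is 112 by 150 by 6 mm; two steel guide bars on it, on either side of the black plate, rise to 63 mm above the bench at 44 to 54 mm from the slot's centre in x
- plate (a joint): slide of the black top plate on the saddle, in m; 0 when its hole is over the middle of the saddle's slot; grows as the plate is drawn out along the base's -y. It starts 28 to 50 mm out, can overrun 14 mm past 0, drags with about 2.5 N and stays where it is left
- plate_hole (a point): centre of the hole mouth on the top of the black plate, 56 mm above the bench; 16 mm diameter. The plate is 84 by 127 by 6 mm; the hole is 17 mm from its +y end
- post_top (a point): top of the upright steel post on the black plate, 98 mm above the bench: 14 mm diameter, 36 mm tall above the plate with a 3 mm high, 20 mm wide collar at its foot, 80 mm from the plate's hole towards the base's -y.
- pin: loose tapered steel pin, about 150 g, upright in its block. Origin: middle of the underside of its shoulder, z up along the pin. Above: shoulder disc 27 mm wide, 5 mm thick, then a round grip 18 mm wide up to 42 mm. Below: shank 14.5 mm wide for 20 mm, then a 24 mm long taper to a flat 5 mm wide tip. Home, the origin is 56 mm above the bench on the axis of the bush's hole
- pin_tip (a point): tip of the pin, 44 mm below its origin. Driving the pin home against spring and drag takes up to about 10 N downward before the shoulder seats, then the force rises sharply
- holder_top (a point): middle of the top of the white plastic pin block, fixed to the bench, 64 by 64 by 60 mm, with a 19 mm through hole in which the pin is parked with its shoulder resting on the block
- cleaner: bystander: white bottle, 48 mm diameter, 120 mm tall, origin at the middle of its underside
- objective: bystander: brass microscope lens, 34 mm diameter, 52 mm tall, origin at the middle of its underside
- flask: bystander: flat clear culture flask, 110 by 75 by 28 mm, origin at the middle of its underside

How it is judged:
By the outcome, as a careful person would: the job done as asked, in the order asked, and still so for the second after the job is handed in, with the robot touching nothing.
It also fails if it takes over 72 s, if anything falls off the work surface, if the arm or the gripper's body presses on something with over 40 N, if the wrist force passes 120 N, or if a joint passes its speed limit or range.

### The arm

A 7-joint arm with a two-finger parallel gripper is mounted at the origin on the work surface. World frame = base frame: x ahead of the robot, y to its left, z up, the work surface at z = 0. Lengths are in m, angles in rad, forces in N, time in s.
With the tool pointing down it reaches from about 0.4 to 0.85 m from the base axis. Payload 10.4 kg.
Tool frame: the origin (TCP) lies between the finger pads; the fingertips stand ahead of it and the grasp point (between the pads) lies 3 mm ahead of it (r.tips_ahead is the z of the fingertips in the tool frame, in m); z points along the fingers, y is the line along which they close (so a half turn about z gives the same grasp; the last joint's range is limited). The gripper opens to 87 mm and grips with 3 to 60 N. Pads are 19 mm wide; open, the fingers measure 117 mm over their backs; the gripper's body (75 mm by 190 mm) begins 51 mm behind the grasp point.
Start: joints at [-1.151, 0.332, -0.065, 1.46, 0.022, 1.35, -0.088], TCP at [0.268, 0.565, 0.245] pointing down, gripper open.
Joint ranges: [-2.6, 2.6], [-0.5, 2.12], [-1.47, 1.34], [0.16, 2.42], [-1.27, 4.41], [0.06, 2.06], [-2.6, 2.6]. Speed limits (rad/s): [2.22, 2.22, 2.79, 2.79, 3.14, 3.14, 3.14].

### API

Orientations are given as a unit quaternion [x, y, z, w].
In Python, from bench import telemetry, camera, get_calibration, r gives the robot as it stands.
- The arm moves only by the tool drive_tool, never from a script. Its argument "series" is one flat list of numbers, 7 for each row, row after row: the turn, a rotation vector about the tool's x, y, z in units of 5 degrees (1.0 is 5 degrees), then the shift along the tool's x, y, z in units of 40 mm (1.0 is 40 mm), then the opening, from -1 (shut) to 1 (fully open). A call has 1 to 10 rows; each row is the pose to reach, as a shift and turn from the pose commanded when the call began, along the tool's axes at that moment; what a row does not reach only later rows make up. A row lasts 1/12 s, in which the tool goes at most 41.7 mm and 7.16 degrees, less where a joint would pass 70% of its speed; a pose out of reach is approached as far as the arm can. A call with a gripper value outside its range is refused whole. The fingers move at their own pace and stop on an object; "grip_force" is the grip in N (left out, the last holds). Time passes only in rows, so rows that repeat a pose let the fingers close. It gives the time, the measured TCP pose, the force, the opening and the grip force at its end, in the units of the state.
- telemetry.read_state(): the state, without advancing time (a new reading comes with each control period).
- camera(name): name is "scene" or "side" or "wrist"; returns the picture (384x512x3 uint8, red, green, blue); there is no depth.
- get_calibration(name): a dict with "fovy" (degrees; the focal length in pixels is half the picture's height over the tangent of half this angle, whatever the lens; pixels are square), "cx", "cy" (the principal point, pixels), "xyz" and "rotation" of the camera in the world. Camera axes: x right, y up, looking along -z (the intrinsics and any distortion apply to the point x, -y, -z); pixel columns grow to the right and rows downward; lengths in m; the calibration is good to about 2 mm. The wrist camera is an equidistant fisheye: a pixel r from the principal point sees the ray r / f radians off the axis. A picture is of the moment at which its call begins: read the wrist's pose just before it. get_calibration takes no time and is no camera call; for the wrist camera it gives the pose at the moment of the call.
- r.close_job(): hands the job in; it is judged then, once.
The state is a dict: "time": time; "joint_positions": joint angles; "joint_vel": joint speeds; "joint_torque": joint torques, N m; "ee_pos": TCP position; "eef_rot": TCP orientation; "ft_force": force on the tool from outside, world axes, zero at the start; "torque": the same for the moment, N m; "width": finger opening in m; "grip_force": force on a finger pad.
Only numpy, scipy, OpenCV 4.12 (cv2) and the standard library are available. Lean on these libraries where they do the work, as an engineer would, in place of code of your own. Each camera call takes 0.05 s, during which the arm holds its last target. There are 200 camera calls.

## Working session

There is one attempt and no reset: what is moved stays moved. The work goes in short steps, Python scripts to look and compute and a tool call to move; the robot and the scene stay as the last step left them, time stands still between calls to the robot, and variables do not carry over. Pictures are saved under pics/ and viewed, at most 10 in all, crops included, and the job is handed in when it is done.

Besides the shell and the picture viewer there is one more tool, called after "Request:" as name(argument=value, ...) on one line, values as JSON. drive_tool: Moves the arm, as the interface text tells. Its arguments: {"type":"object","properties":{"series":{"type":"array"},"grip_force":{"type":"number"}},"required":["series"]}

```bash
ls; mkdir -p pics
cat > h.py <<'E'
import numpy as np, cv2
from bench import telemetry, camera, get_calibration, r
from scipy.spatial.transform import Rotation as R
def snap(n,f):
    c=get_calibration(n); im=camera(n); cv2.imwrite(f,im[:,:,::-1]); return im,c
def ray(c,u,v,fish=False):
    f=192/np.tan(np.radians(c["fovy"])/2); x=(u-c["cx"])/f; y=(v-c["cy"])/f
    if fish:
        t=np.hypot(x,y); s=np.sin(t)/t if t>1e-9 else 1; d=np.array([x*s,-y*s,-np.cos(t)])
    else: d=np.array([x,-y,-1.])
    return np.array(c["xyz"]),rotm(c)@d
def rotm(c):
    q=np.array(c["rotation"]); return q if q.shape==(3,3) else R.from_quat(q).as_matrix()
def at(c,u,v,z,fish=False):
    o,d=ray(c,u,v,fish); return o+d*(z-o[2])/d[2]
def proj(c,p,fish=False):
    f=192/np.tan(np.radians(c["fovy"])/2); q=rotm(c).T@(np.array(p)-np.array(c["xyz"])); x,y,z=q[0],-q[1],-q[2]
    if fish:
        h=np.hypot(x,y); t=np.arctan2(h,z); k=t/h if h>1e-9 else 0; return c["cx"]+f*x*k,c["cy"]+f*y*k
    return c["cx"]+f*x/z,c["cy"]+f*y/z
E
python3 - <<'E'
from h import *
s=telemetry.read_state(); print(s)
ims=[]
import json
for n in ["scene","side","wrist"]:
    im,c=snap(n,f"pics/{n}0.png"); print(n,c); ims.append(im)
z=np.zeros_like(ims[0]); m=np.vstack([np.hstack(ims[:2]),np.hstack([ims[2],z])]); 
cv2.imwrite("pics/all0.png",cv2.resize(m[:,:,::-1],(800,600)))
E
```

```text
pics
{'time': 0.0, 'joint_positions': array([-1.15058743,  0.33287948, -0.06469124,  1.46096754,  0.02159136,
        1.34986096, -0.08849618]), 'joint_vel': array([-5.46274684e-04,  6.17263035e-05,  1.23765199e-03, -7.97966978e-04,
       -2.66642881e-04, -1.35956054e-03, -9.08017434e-04]), 'joint_torque': array([-5.51001813e-04, -6.23265052e+01,  2.41896871e-02, -3.89884615e+01,
       -6.14009541e-02,  4.00108576e-02,  1.37115726e-04]), 'ee_pos': array([0.26765292, 0.56439534, 0.24373661]), 'eef_rot': array([ 2.19592545e-01,  9.75591415e-01, -6.98739165e-04, -1.26704799e-04]), 'ft_force': array([ 0.57712743, -0.68590387,  0.22293714]), 'torque': array([0.00657118, 0.02269286, 0.02507962]), 'grip_force': 0.0, 'width': 0.0867840448820044}
scene {'fovy': 57.51212149059025, 'cx': 254.3852943412635, 'cy': 193.65716509707465, 'xyz': array([0.79083845, 0.46784682, 0.54156628]), 'rotation': array([0.09082274, 0.38200341, 0.89131316, 0.22668363])}
side {'fovy': 53.42596685392836, 'cx': 255.9021452941492, 'cy': 195.61840554235326, 'xyz': array([ 0.38186385, -0.44984367,  0.63788318]), 'rotation': array([ 0.36683962, -0.0634523 , -0.14536259,  0.91666363])}
wrist {'fovy': 65.70646984690485, 'cx': 255.20019987103925, 'cy': 189.48763362689238, 'xyz': array([0.19714109, 0.59860564, 0.38474984]), 'rotation': array([-0.1228352 , -0.07673395,  0.52880954,  0.83629175])}
```

View pics/all0.png

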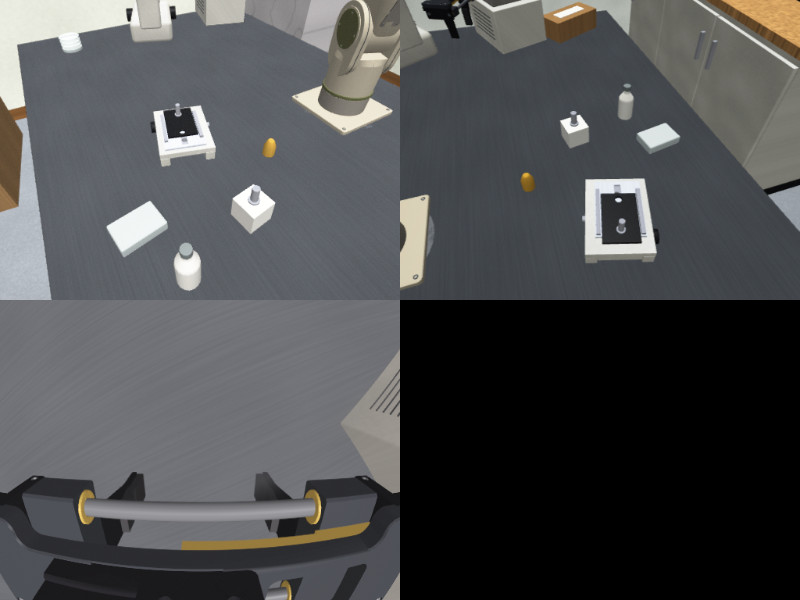

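The overview shows the stage at scene (235,170) and side (282,280). The pin block is at scene (324,265) and side (224,165). Enlarging both.

Run:
```python
import cv2,numpy as np
a=cv2.imread("pics/scene0.png");b=cv2.imread("pics/side0.png")
f=lambda i,x,y,w,h:cv2.resize(i[y:y+h,x:x+w],(400,300),interpolation=cv2.INTER_CUBIC)
m=np.vstack([np.hstack([f(a,185,120,100,75),f(b,222,220,120,90)]),np.hstack([f(a,280,225,80,60),f(b,190,130,80,60)])])
cv2.imwrite("pics/crop0.png",m)
```

```text
(no output)
```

View pics/crop0.png

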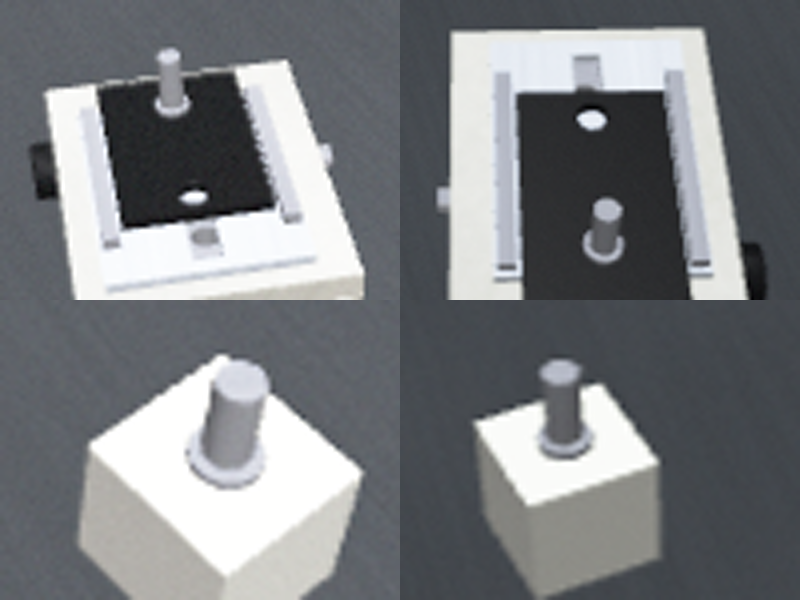

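The zoom shows the post top at scene crop (169,54) and side crop (607,204). The plate hole is at (194,198) and (592,120), and the pin top at (241,375) and (559,369). A dark bush hole shows in the slot at scene crop (205,235).

```bash
cat > m.py <<'E'
from h import *
cs,cd=get_calibration("scene"),get_calibration("side")
A=lambda x,y,z:at(cs,185+x/4-.4,120+y/4-.4,z)
B=lambda x,y,z:at(cd,222+(x-400)*.3-.4,220+y*.3-.4,z)
C=lambda x,y,z:at(cs,280+x*.2-.4,225+(y-300)*.2-.4,z)
D=lambda x,y,z:at(cd,190+(x-400)*.2-.4,130+(y-300)*.2-.4,z)
E
python3 - <<'E'
from m import *
np.set_printoptions(precision=4,suppress=True)
print("post",A(169,54,.098),B(607,204,.098))
print("hole",A(194,198,.056),B(592,120,.056))
print("pin",C(241,375,.102),D(559,369,.102))
print("blk",[C(*p,.06)[:2] for p in [(222,355),(90,445),(228,578),(360,474)]],[D(*p,.06)[:2] for p in [(474,423),(603,385),(659,461),(528,503)]])
print("base",[A(*p,.044)[:2] for p in [(45,92),(288,62),(364,270)]],[B(*p,.044)[:2] for p in [(450,32),(704,28)]])
print("bushhole",A(205,236,.044)[:2])
print("slot box scene",[A(*p,.05)[:2] for p in [(187,228),(222,256)]],"side",[B(*p,.05)[:2] for p in [(573,56),(600,56)]])
print("plate +y corners",[A(*p,.056)[:2] for p in [(124,227),(274,208)]],[B(*p,.056)[:2] for p in [(516,92),(665,92)]])
s=telemetry.read_state();print(R.from_quat(s["eef_rot"]).as_matrix(),r.tips_ahead)
E
```

```text
post [ 0.5371 -0.1451  0.098 ] [ 0.5316 -0.1557  0.098 ]
hole [ 0.5595 -0.0714  0.056 ] [ 0.5544 -0.081   0.056 ]
pin [0.5256 0.211  0.102 ] [0.5243 0.2117 0.102 ]
blk [array([0.5007, 0.176 ]), array([0.5629, 0.1863]), array([0.5532, 0.2503]), array([0.4911, 0.2391])] [array([0.4875, 0.2367]), array([0.5524, 0.2455]), array([0.562 , 0.1849]), array([0.4981, 0.1754])]
base [array([ 0.5894, -0.2196]), array([ 0.4451, -0.1755]), array([0.5015, 0.0116])] [array([0.4997, 0.0117]), array([ 0.6453, -0.0319])]
bushhole [ 0.5625 -0.0531]
slot box scene [array([ 0.5709, -0.0573]), array([ 0.5645, -0.0282])] side [array([ 0.5615, -0.0319]), array([ 0.5764, -0.0367])]
plate +y corners [array([ 0.6024, -0.0678]), array([ 0.5256, -0.043 ])] [array([ 0.5205, -0.0502]), array([ 0.6001, -0.0758])]
[[-0.9036  0.4285 -0.0004]
 [ 0.4285  0.9036 -0.001 ]
 [-0.0001 -0.0011 -1.    ]] 0.022
```

```bash
cat >> h.py <<'E'
# wrist camera offset in tool frame -> predicted calib for a tool pose
def tool(): 
    s=telemetry.read_state(); return np.array(s["ee_pos"]),R.from_quat(s["eef_rot"]).as_matrix(),s
def predict(p,Rt):
    c=dict(get_calibration("wrist")); p0,R0,_=tool()
    off=R0.T@(np.array(c["xyz"])-p0); Rc=R0.T@rotm(c)
    c["xyz"]=p+Rt@off; c["rotation"]=Rt@Rc; return c
E
python3 - <<'E'
from h import *
np.set_printoptions(precision=3,suppress=True)
p0,R0,s=tool(); c=get_calibration("wrist"); print(R0.T@(c["xyz"]-p0), R0.T@rotm(c))
a=np.radians(163.3); Rt=np.array([[np.cos(a),-np.cos(a-np.pi/2)*-1*-1,0],[0,0,0],[0,0,-1]])
x=np.array([np.cos(a),np.sin(a),0]);z=np.array([0,0,-1.]);Rt=np.c_[x,np.cross(z,x),z];print(Rt)
for t in [(.534,-.15,.245),(.556,-.07,.245),(.556,-.07,.2),(.58,-.07,.2)]:
    cc=predict(np.array(t),Rt); print(t,[np.round(proj(cc,p,True)) for p in [(.534,-.15,.098),(.557,-.076,.056),(.5625,-.05,.044)]])
E
```

```text
[ 0.078  0.    -0.141] [[-0.001  0.958  0.287]
 [ 1.     0.     0.   ]
 [ 0.     0.287 -0.958]]
[[-0.958  0.287  0.   ]
 [ 0.287  0.958  0.   ]
 [ 0.     0.    -1.   ]]
(0.534, -0.15, 0.245) [array([255., 182.]), array([322., 173.]), array([341., 169.])]
(0.556, -0.07, 0.245) [array([174., 184.]), array([250., 175.]), array([273., 170.])]
(0.556, -0.07, 0.2) [array([162., 198.]), array([249., 185.]), array([275., 180.])]
(0.58, -0.07, 0.2) [array([152., 173.]), array([242., 163.]), array([269., 158.])]
```

Request:
drive_tool(series=[0, 0, 0, -0.7, -0.7, 0, 1, 0, 0, 0, -1.4, -1.4, 0, 1, 0, 0, 0, -2.1, -2.1, 0, 1, 0, 0, 0, -2.8, -2.8, 0, 1, 0, 0, 0, -3.5, -3.5, 0, 1, 0, 0, 0, -4.2, -4.2, 0, 1, 0, 0, 0, -4.9, -4.9, 0, 1, 0, 0, 0, -5.6, -5.6, 0, 1, 0, 0, 0, -6.3, -6.3, 0, 1, 0, 0, 0, -7, -7, 0, 1])

```text
time: 0.98
ee_pos: [0.4009, 0.1898, 0.2445]
eef_rot: [0.22, 0.976, 0.0, -0.0]
ft_force: [2.0, -0.1, 0.9]
width: 0.0872
grip_force: 0.0
```

Request:
drive_tool(series=[0, 0, 0, -0.7, -0.7, 0, 1, 0, 0, 0, -1.4, -1.4, 0, 1, 0, 0, 0, -2.1, -2.1, 0, 1, 0, 0, 0, -2.8, -2.8, 0, 1, 0, 0, 0, -3.5, -3.5, 0.2, 1, 0, 0, 0, -4.2, -4.2, 0.4, 1, 0, 0, -0.5, -4.9, -4.9, 0.6, 1, 0, 0, -1.0, -5.6, -5.6, 0.8, 1, 0, 0, -1.74, -6.2, -6.0, 1, 1, 0, 0, -1.74, -6.67, -6.3, 1.1, 1])

```text
time: 1.82
ee_pos: [0.5338, -0.1532, 0.1996]
eef_rot: [0.144, 0.99, -0.0, -0.0]
ft_force: [0.2, 0.9, -0.4]
width: 0.0872
grip_force: 0.0
```

Run:
```python
from h import *
np.set_printoptions(precision=4,suppress=True)
p,Rt,s=tool();print(s["time"],p,Rt,s["joint_positions"],s["joint_vel"])
im,c=snap("wrist","pics/w1.png")
m=im[70:295,120:420,::-1]; cv2.imwrite("pics/w1c.png",cv2.resize(m,(800,600),interpolation=cv2.INTER_CUBIC))
```

```text
1.8167 [ 0.5338 -0.1532  0.1996] [[-0.9584  0.2853 -0.0008]
 [ 0.2853  0.9584 -0.0008]
 [ 0.0006 -0.001  -1.    ]] [-0.3438  0.2297  0.6256  1.7383 -0.1415  1.2198  1.5998] [ 0.4042  0.5579  0.105  -0.435  -0.3674  0.0089  0.5009]
```

View pics/w1c.png

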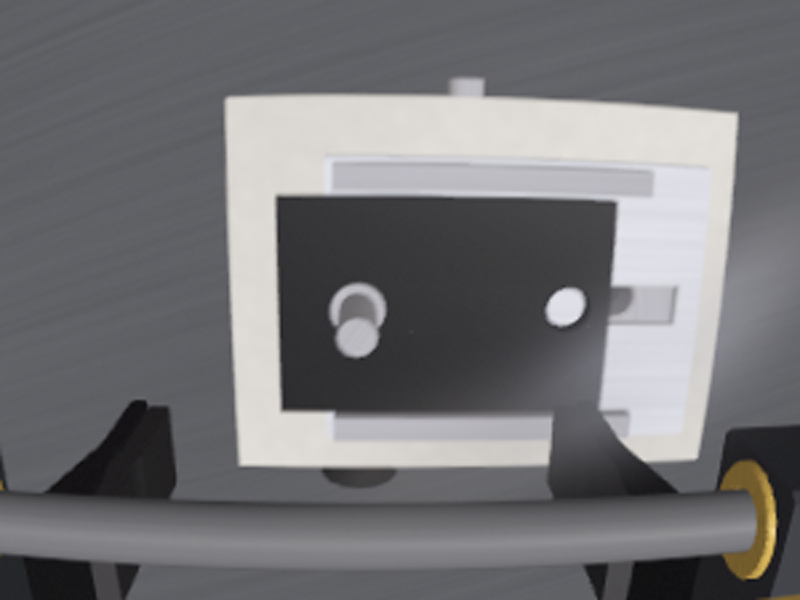

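The wrist view shows the post top at crop (357,337) and the plate hole at (566,306). The base corners are at (227,97), (737,113), (698,458) and (240,465), the slot end is at x≈676, and the bush hole's +y rim is near (632,300).

Run:
```python
from h import *
np.set_printoptions(precision=4,suppress=True)
p,Rt,s=tool();print(s["time"],p,s["joint_vel"])
c=get_calibration("wrist")
W=lambda x,y,z:at(c,120+(x+.5)/2.6667-.5,70+(y+.5)/2.6667-.5,z,True)[:2]
cor=np.array([W(*q,.044) for q in [(227,97),(737,113),(698,458),(240,465)]]);print(cor)
P=W(357,337,.098);H=W(566,306,.056);print("post",P,"hole",H)
# base frame fit: corners in base: (-75,-160),(-75,40),(75,40),(75,-160)
B=np.array([(-.075,-.16),(-.075,.04),(.075,.04),(.075,-.16)])
a=B-B.mean(0);b=cor-cor.mean(0);U,S,V=np.linalg.svd(a.T@b);Rb=(U@V).T
o=cor.mean(0)-Rb@B.mean(0);print("mark",o,"yaw",np.degrees(np.arctan2(Rb[1,0],Rb[0,0])),"res",cor-(B@Rb.T+o))
for n,q in dict(post=P,hole=H,slotA=W(677,287,.05),slotB=W(674,324,.05),bushtop=W(632,300,.044),bushb=W(614,316,.044),barT=W(654,180,.063)).items(): print(n,1e3*Rb.T@(q-o))
```

```text
1.8667 [ 0.5347 -0.1558  0.1991] [-0.0457 -0.0633 -0.0298  0.0522  0.0632  0.0182 -0.1586]
[[ 0.4473 -0.1817]
 [ 0.5057  0.0089]
 [ 0.6491 -0.0346]
 [ 0.5909 -0.2264]]
post [ 0.5343 -0.1571] hole [ 0.5584 -0.0819]
mark [ 0.5658 -0.0511] yaw -17.001437358534513 res [[ 0.      0.0004]
 [-0.0001 -0.0002]
 [-0.0001  0.0002]
 [ 0.0001 -0.0004]]
post [   0.8634 -110.6447]
hole [  1.9662 -31.592 ]
slotA [-4.5252 16.1577]
slotB [10.8612 16.6235]
bushtop [ 2.6324 -0.6005]
bushb [ 9.3675 -7.7347]
barT [-48.0876  -2.485 ]
```

Request:
drive_tool(series=[0, 0, 0, 0.04, 0.02, 0.5, 1, 0, 0, 0, 0.04, 0.02, 1.2, 1, 0, 0, 0, 0.04, 0.02, 1.9, 1, 0, 0, 0, 0.04, 0.02, 2.4, 1, 0, 0, 0, 0.04, 0.02, 2.78, 0.4, 0, 0, 0, 0.04, 0.02, 2.78, -0.2, 0, 0, 0, 0.04, 0.02, 2.78, -1, 0, 0, 0, 0.04, 0.02, 2.78, -1, 0, 0, 0, 0.04, 0.02, 2.78, -1, 0, 0, 0, 0.04, 0.02, 2.78, -1], grip_force=15)

```text
time: 2.7
ee_pos: [0.5333, -0.1491, 0.0905]
eef_rot: [0.145, 0.989, 0.0, 0.001]
ft_force: [-0.7, -0.0, 0.2]
width: 0.0548
grip_force: 0.0
```

Request:
drive_tool(series=[0, 0, 0, 0, 0, 0, -1, 0, 0, 0, 0, 0, 0, -1, 0, 0, 0, 0, 0, 0, -1, 0, 0, 0, 0, 0, 0, -1])

```text
time: 3.03
ee_pos: [0.5326, -0.149, 0.0894]
eef_rot: [0.145, 0.989, 0.0, 0.0]
ft_force: [-0.3, -0.6, 0.5]
width: 0.0286
grip_force: 0.0
```

Request:
drive_tool(series=[0, 0, 0, 0, 0, 0, -1, 0, 0, 0, 0, 0, 0, -1, 0, 0, 0, 0, 0, 0, -1, 0, 0, 0, 0, 0, 0, -1, 0, 0, 0, 0, 0, 0, -1, 0, 0, 0, 0, 0, 0, -1])

```text
time: 3.53
ee_pos: [0.5326, -0.1492, 0.0894]
eef_rot: [0.145, 0.989, -0.0, 0.0]
ft_force: [-0.5, -2.0, 1.3]
width: 0.0133
grip_force: 15.0
```

Run:
```python
from h import *
np.set_printoptions(precision=4,suppress=True)
p,Rt,s=tool();print(s["time"],p,s["width"],s["grip_force"],s["ft_force"])
im,c=snap("wrist","pics/w2.png")
cv2.imwrite("pics/w2c.png",cv2.resize(im[70:295,120:420,::-1],(800,600),interpolation=cv2.INTER_CUBIC))
```

```text
3.5333 [ 0.5326 -0.1492  0.0894] 0.013269755939444192 14.999729180708528 [-0.4547 -1.9739  1.2704]
```

View pics/w2c.png

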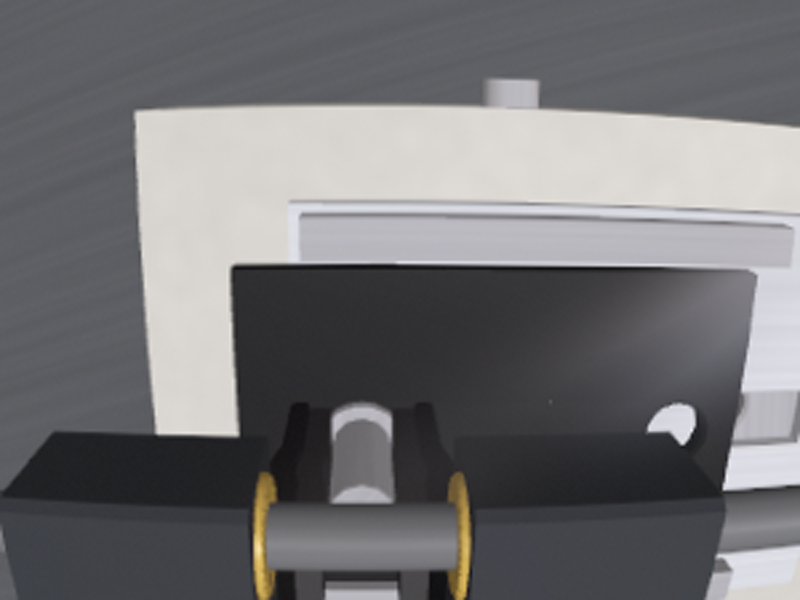

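The post is held between the pads. The visible features are base corner (137,112), its edges, and plate corners (233,266) and (756,272).

Run:
```python
from h import *
np.set_printoptions(precision=4,suppress=True)
c=get_calibration("wrist");p,Rt,s=tool()
W=lambda x,y,z:at(c,120+(x+.5)/2.6667-.5,70+(y+.5)/2.6667-.5,z,True)[:2]
k=W(137,112,.044);e1=W(155,432,.044);e2=W(800,127,.044)
y=e2-k;y/=np.linalg.norm(y);print("yaws",np.degrees(np.arctan2(-y[0],y[1])),np.degrees(np.arctan2(*(e1-k)[::-1])))
a=np.radians(-17);Rb=np.array([[np.cos(a),-np.sin(a)],[np.sin(a),np.cos(a)]])
o=k-Rb@[-.075,-.16];print("mark",o)
for n,q in dict(tcp=p[:2],plateA=W(233,266,.056),plateB=W(756,272,.056),slot1=W(740,390,.05),saddleTL=W(289,202,.05)).items(): print(n,1e3*Rb.T@(q-o))
```

```text
yaws -16.59653259717561 -17.41603399280081
mark [ 0.5647 -0.0477]
tcp [  -1.0589 -106.4024]
plateA [ -39.7471 -135.4661]
plateB [-39.9079  -9.2605]
slot1 [-6.3999 -5.5942]
saddleTL [ -53.4745 -122.9819]
```

Request:
drive_tool(series=[0, 0, 0, 0, 0.1, 0, -1, 0, 0, 0, 0, 0.2, 0, -1, 0, 0, 0, 0, 0.3, 0, -1, 0, 0, 0, 0, 0.4, 0, -1, 0, 0, 0, 0, 0.5, 0, -1, 0, 0, 0, 0, 0.6, 0, -1, 0, 0, 0, 0, 0.66, 0, -1, 0, 0, 0, 0, 0.66, 0, -1, 0, 0, 0, 0, 0.66, 0, -1, 0, 0, 0, 0, 0.66, 0, -1])

```text
time: 4.42
ee_pos: [0.5405, -0.1227, 0.0894]
eef_rot: [0.144, 0.99, 0.001, 0.0]
ft_force: [1.6, 2.7, 1.6]
width: 0.0138
grip_force: 15.0
```

Run:
```python
from h import *
np.set_printoptions(precision=4,suppress=True)
p,Rt,s=tool();print(s["time"],p,s["ft_force"])
a=np.radians(-17);Rb=np.array([[np.cos(a),-np.sin(a)],[np.sin(a),np.cos(a)]])
print(1e3*Rb.T@(p[:2]-[.5647,-.0477]))
```

```text
4.4167 [ 0.5405 -0.1227  0.0894] [1.6391 2.7429 1.625 ]
[ -1.1831 -78.756 ]
```

Request:
drive_tool(series=[0, 0, 0, 0, -0.03, 0, -1, 0, 0, 0, 0, -0.03, 0, -1, 0, 0, 0, 0, -0.03, 0, -1, 0, 0, 0, 0, -0.03, 0, -0.4, 0, 0, 0, 0, -0.03, 0, -0.2, 0, 0, 0, 0, -0.03, 0, -0.1, 0, 0, 0, 0, -0.03, 0, 0, 0, 0, 0, 0, -0.03, 0, 0, 0, 0, 0, 0, -0.03, -0.4, 0, 0, 0, 0, 0, -0.03, -1, 0])

```text
time: 5.25
ee_pos: [0.5382, -0.1247, 0.1278]
eef_rot: [0.145, 0.989, -0.0, -0.002]
ft_force: [-0.1, -0.5, 0.5]
width: 0.0423
grip_force: 0.0
```

Request:
drive_tool(series=[0, 0, 0, 0, 0, -0.6, 0, 0, 0, 0, -0.3, 0.3, -0.9, 0, 0, 0, 0, -1, 1, -0.9, 0, 0, 0, 0, -1.6, 1.6, -0.9, 0, 0, 0, 0, -2, 2, -0.9, 0, 0, 0, 0, -2, 2, -0.9, 0, 0, 0, 0, -2, 2, -0.9, 0, 0, 0, 0, -2, 2, -0.9, 0])

```text
time: 5.92
ee_pos: [0.6388, -0.0721, 0.165]
eef_rot: [0.145, 0.989, -0.0, -0.0]
ft_force: [-0.4, -0.3, 0.1]
width: 0.0433
grip_force: 0.0
```

Run:
```python
from h import *
np.set_printoptions(precision=4,suppress=True)
p,Rt,s=tool();print(s["time"],p,s["joint_vel"],s["ft_force"])
im,c=snap("wrist","pics/w3.png")
a=np.radians(-17);Rb=np.array([[np.cos(a),-np.sin(a)],[np.sin(a),np.cos(a)]])
o=np.array([.5647,-.0477]); B=lambda x,y,z:np.r_[o+Rb@[x,y],z]
u,v=[int(t) for t in proj(c,B(.004,0,.056),True)];print(u,v)
m1=cv2.resize(im[v-30:v+30,u-40:u+40,::-1],(800,600),interpolation=cv2.INTER_CUBIC)
m0=cv2.resize(im[:,:,::-1],(400,300),interpolation=cv2.INTER_AREA)
m1=cv2.convertScaleAbs(m1)
cv2.imwrite("pics/w3c.png",np.hstack([m0,cv2.resize(m1,(400,300))]))
cv2.imwrite("pics/w3z.png",m1)
```

```text
5.9167 [ 0.6388 -0.0721  0.165 ] [ 0.0039 -0.0177  0.0099  0.0126 -0.0029  0.0004  0.0001] [-0.3737 -0.2529  0.0667]
257 108
```

View pics/w3c.png

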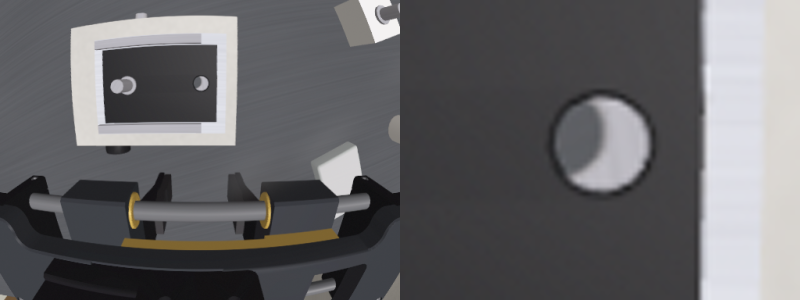

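The plate hole is at zoom (603,142). The dark bush hole shows in its left part (-y) and slightly up (-x). Fitting circles to both.

Run:
```python
from h import *
from scipy.optimize import least_squares
np.set_printoptions(precision=4,suppress=True)
c=get_calibration("wrist");im=cv2.imread("pics/w3.png");S=10
g=cv2.cvtColor(cv2.resize(im[78:138,217:297],(800,600),interpolation=cv2.INTER_CUBIC),cv2.COLOR_BGR2GRAY)
W=lambda x,y,z:at(c,217+(x+.5)/S-.5,78+(y+.5)/S-.5,z,True)[:2]
h0=np.array([405.,284.])
def fit(P,r): # fixed-radius circle centre
    f=lambda q:np.hypot(*(P-q[:2]).T)-r
    s=least_squares(f,P.mean(0),loss="soft_l1",f_scale=.0005);return s.x,1e3*np.abs(s.fun).mean()
print("grey",[int(g[284,405+d]) for d in (-120,-70,-40,30,60,80,95,105,120)])
# plate hole: darkest ring = hole wall edge; go radially, first rise from outside
P=[];Q=[]
for t in np.radians(np.arange(0,360,4)):
    pr=np.array([float(g[int(284+k*np.sin(t)),int(405+k*np.cos(t))]) for k in range(0,140)])
    k=80+np.argmin(pr[80:125]); P.append(W(405+k*np.cos(t),284+k*np.sin(t),.056))
    d=np.diff(cv2.blur(pr[:,None],(1,9)).ravel()[:82]) 
P=np.array(P);H,e=fit(P,.008);print("platehole",H,e, "free r",least_squares(lambda q:np.hypot(*(P-q[:2]).T)-q[2],[*H,.008]).x)
for y in range(200,360,6):
    row=cv2.blur(g,(5,5))[y].astype(float); L=int(405-np.sqrt(max(0,80**2-(y-284)**2)));Rr=int(405+np.sqrt(max(0,80**2-(y-284)**2)))
    seg=row[L:Rr]; 
    if len(seg)<20: continue
    i=np.where((seg[:-1]<150)&(seg[1:]>=150))[0]
    if len(i): Q.append((L+i[-1],y))
print(Q)
Qw=np.array([W(x,y,.044) for x,y in Q]);Bh,e=fit(Qw,.008)
Bf=least_squares(lambda q:np.hypot(*(Qw-q[:2]).T)-.008,H+[-.002,-.007]).x;print("bush",Bh,e,Bf)
a=np.radians(-17);Rb=np.array([[np.cos(a),-np.sin(a)],[np.sin(a),np.cos(a)]]);o=np.array([.5647,-.0477])
print("base frame",1e3*Rb.T@(H-o),1e3*Rb.T@(Bf-o))
K=lambda x,y:at(c,(x+.5)*1.28-.5,(y+.5)*1.28-.5,.044,True)[:2]
print([1e3*Rb.T@(K(*q)-o) for q in [(72,27),(237,16),(235,145),(78,145)]])
```

```text
grey [63, 95, 94, 187, 187, 186, 91, 50, 67]
platehole [ 0.5668 -0.0489] 0.6567492679340866 free r [ 0.5669 -0.0489  0.0087]
[(np.int64(387), 206), (np.int64(393), 212), (np.int64(397), 218), (np.int64(401), 224), (np.int64(404), 230), (np.int64(406), 236), (np.int64(408), 242), (np.int64(410), 248), (np.int64(410), 254), (np.int64(410), 260), (np.int64(410), 266), (np.int64(410), 272), (np.int64(409), 278), (np.int64(408), 284), (np.int64(407), 290), (np.int64(406), 296), (np.int64(403), 302), (np.int64(399), 308), (np.int64(396), 314), (np.int64(391), 320), (np.int64(384), 326), (np.int64(378), 332), (np.int64(371), 338), (np.int64(362), 344)]
bush [ 0.5627 -0.0555] 0.04435262212789437 [ 0.5627 -0.0555]
base frame [ 2.3193 -0.4987] [ 0.3731 -7.9948]
[array([ -76.8027, -159.071 ]), array([-76.5846,  39.9632]), array([74.2053, 40.4697]), array([  74.6501, -158.7028])]
```

Request:
drive_tool(series=[0, 0, 0, 0.4, 0.5, -0.4, 0.4, 0, 0, 0, 0.9, 1.2, -0.5, 0.4, 0, 0, 0, 1.5, 1.9, -0.5, 0.4, 0, 0, 0, 2.1, 2.6, -0.5, 0.4, 0, 0, 0, 2.7, 3.3, -0.5, 0.4, 0, 0, 0, 3.3, 4.0, -0.5, 0.4, 0, 0, 0, 3.9, 4.7, -0.5, 0.4, 0, 0, 0, 4.4, 5.4, -0.5, 0.4, 0, 0, 0, 4.75, 5.98, -0.5, 0.4, 0, 0, 0, 4.75, 5.98, -0.5, 0.4])

```text
time: 6.8
ee_pos: [0.5233, 0.2183, 0.1855]
eef_rot: [0.141, 0.99, 0.001, -0.001]
ft_force: [0.4, 0.8, -0.7]
width: 0.061
grip_force: 0.0
```

Request:
drive_tool(series=[0, 0, 0, 0, 0, 0, 0.4, 0, 0, 0, 0, 0, 0, 0.4, 0, 0, 0, 0, 0, 0, 0.4])

```text
time: 7.05
ee_pos: [0.5265, 0.2105, 0.1855]
eef_rot: [0.146, 0.989, -0.0, 0.0]
ft_force: [-0.2, 0.5, 0.1]
width: 0.0608
grip_force: 0.0
```

Run:
```python
from h import *
np.set_printoptions(precision=4,suppress=True)
p,Rt,s=tool();print(s["time"],p,s["joint_vel"],s["ft_force"],s["joint_positions"])
im,c=snap("wrist","pics/w4.png")
print(proj(c,(.525,.2114,.102),True))
cv2.imwrite("pics/w4c.png",cv2.resize(im[90:315,105:405,::-1],(800,600),interpolation=cv2.INTER_CUBIC))
```

```text
7.05 [0.5265 0.2105 0.1855] [ 0.0053  0.0062 -0.0036 -0.0048 -0.003   0.0011 -0.003 ] [-0.1535  0.4861  0.0668] [-0.8476  0.2539  0.4529  1.7192 -0.1181  1.1953  0.9131]
(np.float64(255.4268752423216), np.float64(200.81895377712914))
```

View pics/w4c.png

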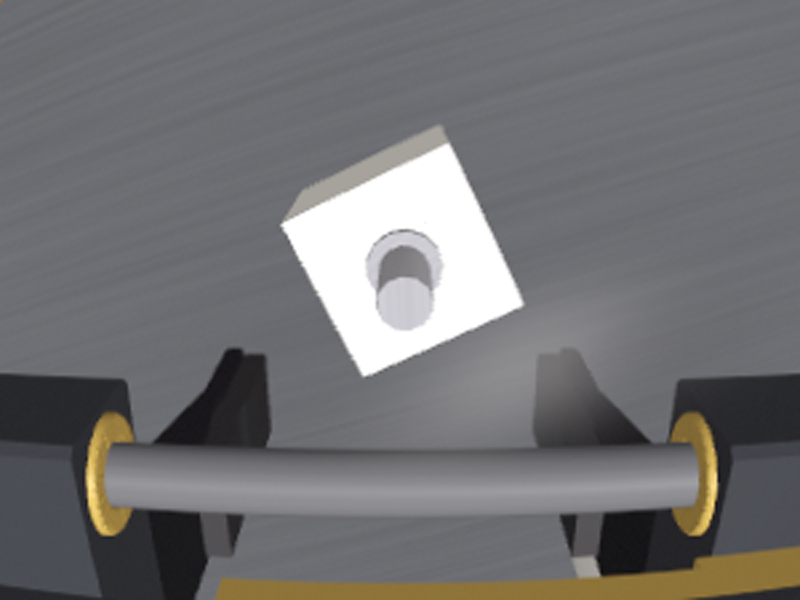

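Pin top at crop (405,302), centred between the finger pads to about 1.5 mm. Descending to grip it.

Request:
drive_tool(series=[0, 0, 0, 0, 0.04, 0.6, 0.3, 0, 0, 0, 0, 0.04, 1.2, 0.2, 0, 0, 0, 0, 0.04, 1.8, 0.1, 0, 0, 0, 0, 0.04, 2.2, 0, 0, 0, 0, 0, 0.04, 2.34, -0.2, 0, 0, 0, 0, 0.04, 2.34, -0.4, 0, 0, 0, 0, 0.04, 2.34, -1, 0, 0, 0, 0, 0.04, 2.34, -1, 0, 0, 0, 0, 0.04, 2.34, -1, 0, 0, 0, 0, 0.04, 2.34, -1], grip_force=35)

```text
time: 7.93
ee_pos: [0.5272, 0.2139, 0.093]
eef_rot: [0.145, 0.989, 0.0, 0.001]
ft_force: [-1.3, -2.7, 5.5]
width: 0.0168
grip_force: 35.0
```

Request:
drive_tool(series=[0, 0, 0, 0, 0, 0, -1, 0, 0, 0, 0, 0, 0, -1, 0, 0, 0, 0, 0, 0, -1, 0, 0, 0, 0, 0, 0, -1, 0, 0, 0, 0, 0, 0, -1])

```text
time: 8.35
ee_pos: [0.5272, 0.2138, 0.0929]
eef_rot: [0.145, 0.989, 0.0, 0.001]
ft_force: [-1.1, -2.5, 7.2]
width: 0.017
grip_force: 35.0
```

Request:
drive_tool(series=[0, 0, 0, 0, 0, -0.2, -1, 0, 0, 0, 0, 0, -0.5, -1, 0, 0, 0, 0, 0, -1, -1, 0, 0, 0, 0, 0, -1.5, -1, 0, 0, 0, 0, 0, -2, -1, 0, 0, 0, 0, 0, -2.4, -1, 0, 0, 0, 0, 0, -2.5, -1, 0, 0, 0, 0, 0, -2.5, -1])

```text
time: 9.02
ee_pos: [0.5271, 0.2145, 0.1935]
eef_rot: [0.145, 0.989, 0.001, 0.001]
ft_force: [-1.0, 0.1, -2.5]
width: 0.0172
grip_force: 35.0
```

Request:
drive_tool(series=[0, 0, 0, -0.2, -0.5, 0, -1, 0, 0, 0, -0.6, -1.2, 0, -1, 0, 0, 0, -0.9, -1.9, 0, -1, 0, 0, 0, -1.2, -2.6, 0, -1, 0, 0, 0, -1.5, -3.3, 0, -1, 0, 0, 0, -1.9, -4.1, 0, -1, 0, 0, 0, -2.2, -4.8, 0, -1, 0, 0, 0, -2.5, -5.4, 0, -1, 0, 0, 0, -2.7, -5.9, 0, -1, 0, 0, 0, -2.81, -6.1, 0, -1])

```text
time: 9.85
ee_pos: [0.5634, -0.0558, 0.1909]
eef_rot: [0.147, 0.989, -0.001, -0.001]
ft_force: [-0.9, -0.8, -1.1]
width: 0.0169
grip_force: 35.0
```

Request:
drive_tool(series=[0, 0, 0, 0, 0, 0, -1, 0, 0, 0, 0, 0, 0, -1, 0, 0, 0, 0, 0, 0, -1, 0, 0, 0, 0, 0, 0, -1])

```text
time: 10.18
ee_pos: [0.5641, -0.05, 0.1914]
eef_rot: [0.144, 0.99, 0.0, -0.0]
ft_force: [-1.0, -0.0, -0.9]
width: 0.0173
grip_force: 35.0
```

Run:
```python
from h import *
np.set_printoptions(precision=4,suppress=True)
p,Rt,s=tool();print(s["time"],p,s["joint_vel"],s["ft_force"],s["width"])
im,c=snap("wrist","pics/w5.png"); i2,c2=snap("side","pics/s5.png"); i3,c3=snap("scene","pics/c5.png")
off=.0329
for n,q in dict(top=p-[0,0,off-.042],tip=p-[0,0,off+.044]).items(): print(n,[np.round(proj(k,q,f),1) for k,f in ((c,True),(c2,False),(c3,False))])
print("plate hole,bush",[np.round(proj(c3,q),1) for q in [(.5668,-.0489,.056),(.5627,-.0555,.056)]],[np.round(proj(c2,q),1) for q in [(.5668,-.0489,.056),(.5627,-.0555,.056)]])
f=lambda i,x,y,w,h,W,H:cv2.resize(i[y:y+h,x:x+w,::-1],(W,H),interpolation=cv2.INTER_CUBIC)
cv2.imwrite("pics/m5.png",np.vstack([np.hstack([f(i3,180,90,100,75,400,300),f(i2,230,170,100,75,400,300)]),np.hstack([f(im,130,110,200,150,400,300),f(i2,190,100,200,150,400,300)])]))
```

```text
10.1833 [ 0.5641 -0.05    0.1914] [ 0.0022 -0.0026  0.0046 -0.0022  0.0018  0.0012  0.0051] [-1.0353 -0.0437 -0.938 ] 0.017308658162185086
top [array([254.6, 262.3]), array([282.8, 187.5]), array([231.7, 115.8])]
tip [array([254.8, 205.7]), array([279.9, 221.5]), array([234.1, 153.3])]
plate hole,bush [array([234.6, 176.1]), array([235. , 173.7])] [array([279.3, 240.6]), array([278.5, 243.8])]
```

View pics/m5.png

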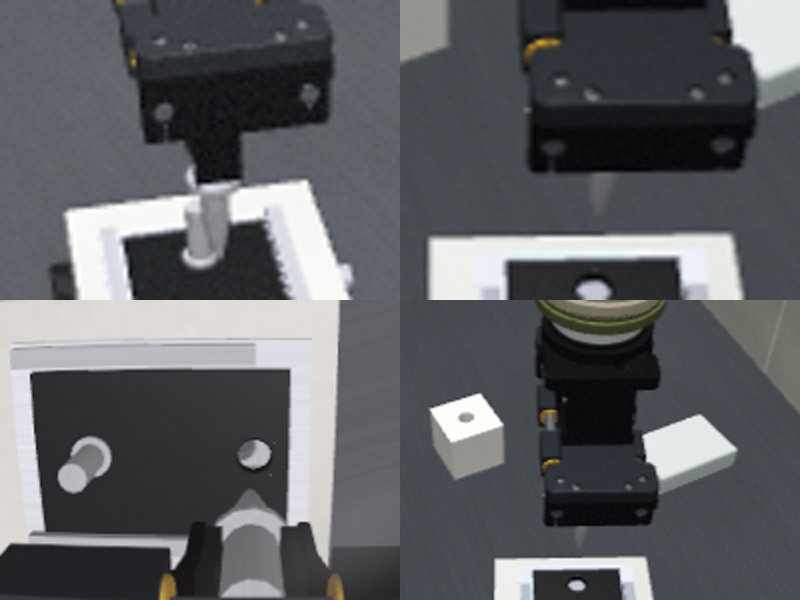

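The pin hangs upright and its tip matches the prediction in the wrist view, (255,205.5). Lowering it into the plate hole.

Request:
drive_tool(series=[0, 0, 0, -0.03, -0.05, 0.3, -1, 0, 0, 0, -0.03, -0.05, 0.7, -1, 0, 0, 0, -0.03, -0.05, 1.0, -1, 0, 0, 0, -0.03, -0.05, 1.2, -1, 0, 0, 0, -0.03, -0.05, 1.3, -1, 0, 0, 0, -0.03, -0.05, 1.38, -1, 0, 0, 0, -0.03, -0.05, 1.42, -1, 0, 0, 0, -0.03, -0.05, 1.46, -1, 0, 0, 0, -0.03, -0.05, 1.5, -1, 0, 0, 0, -0.03, -0.05, 1.5, -1])

```text
time: 11.17
ee_pos: [0.5649, -0.0541, 0.1318]
eef_rot: [0.145, 0.989, 0.0, 0.0]
ft_force: [-0.7, -0.1, -1.4]
width: 0.0172
grip_force: 35.0
```

Request:
drive_tool(series=[0, 0, 0, 0, 0.04, 0, -1, 0, 0, 0, 0, 0.04, 0, -1, 0, 0, 0, 0, 0.04, 0.04, -1, 0, 0, 0, 0, 0.04, 0.08, -1, 0, 0, 0, 0, 0.04, 0.12, -1, 0, 0, 0, 0, 0.04, 0.16, -1, 0, 0, 0, 0, 0.04, 0.16, -1])

```text
time: 11.75
ee_pos: [0.565, -0.0526, 0.1249]
eef_rot: [0.145, 0.989, 0.0, -0.0]
ft_force: [-0.0, -0.0, -1.6]
width: 0.0167
grip_force: 35.0
```

Request:
drive_tool(series=[0, 0, 0, 0.02, -0.04, 0, -1, 0, 0, 0, 0.035, -0.085, 0, -1, 0, 0, 0, 0.035, -0.085, 0, -1, 0, 0, 0, 0.035, -0.085, 0.04, -1, 0, 0, 0, 0.035, -0.085, 0.08, -1, 0, 0, 0, 0.035, -0.085, 0.12, -1, 0, 0, 0, 0.035, -0.085, 0.16, -1, 0, 0, 0, 0.035, -0.085, 0.16, -1])

```text
time: 12.42
ee_pos: [0.5628, -0.0555, 0.1186]
eef_rot: [0.145, 0.989, -0.0, -0.0]
ft_force: [1.7, 1.8, -1.8]
width: 0.0172
grip_force: 35.0
```

Request:
drive_tool(series=[0, 0, 0, 0, 0, 0.05, -1, 0, 0, 0, 0, 0, 0.1, -1, 0, 0, 0, 0, 0, 0.15, -1, 0, 0, 0, 0, 0, 0.2, -1, 0, 0, 0, 0, 0, 0.25, -1, 0, 0, 0, 0, 0, 0.25, -1])

```text
time: 12.92
ee_pos: [0.5626, -0.0556, 0.1084]
eef_rot: [0.145, 0.989, -0.0, -0.0]
ft_force: [1.4, 1.9, -2.0]
width: 0.0174
grip_force: 35.0
```

Request:
drive_tool(series=[0, 0, 0, 0, 0, 0.04, -1, 0, 0, 0, 0, 0, 0.08, -1, 0, 0, 0, 0, 0, 0.12, -1, 0, 0, 0, 0, 0, 0.16, -1, 0, 0, 0, 0, 0, 0.2, -1, 0, 0, 0, 0, 0, 0.2, -1])

```text
time: 13.42
ee_pos: [0.5628, -0.0555, 0.1006]
eef_rot: [0.145, 0.989, -0.0, -0.0]
ft_force: [2.4, 2.4, -2.7]
width: 0.0171
grip_force: 35.0
```

Request:
drive_tool(series=[0, 0, 0, 0, 0, 0.03, -1, 0, 0, 0, 0, 0, 0.06, -1, 0, 0, 0, 0, 0, 0.09, -1, 0, 0, 0, 0, 0, 0.12, -1, 0, 0, 0, 0, 0, 0.12, -1])

```text
time: 13.83
ee_pos: [0.5628, -0.0556, 0.0959]
eef_rot: [0.145, 0.989, 0.0, -0.0]
ft_force: [0.9, 3.0, -2.5]
width: 0.0171
grip_force: 35.0
```

Request:
drive_tool(series=[0, 0, 0, 0, 0, 0.04, -1, 0, 0, 0, 0, 0, 0.08, -1, 0, 0, 0, 0, 0, 0.11, -1, 0, 0, 0, 0, 0, 0.14, -1, 0, 0, 0, 0, 0, 0.14, -1])

```text
time: 14.25
ee_pos: [0.5627, -0.0555, 0.0902]
eef_rot: [0.145, 0.989, -0.0, -0.0]
ft_force: [1.0, 1.8, -2.5]
width: 0.0171
grip_force: 35.0
```

Request:
drive_tool(series=[0, 0, 0, 0, 0, 0.02, -1, 0, 0, 0, 0, 0, 0.04, -1, 0, 0, 0, 0, 0, 0.06, -1, 0, 0, 0, 0, 0, 0.06, -1])

```text
time: 14.58
ee_pos: [0.5631, -0.0557, 0.0889]
eef_rot: [0.145, 0.989, 0.0, 0.0]
ft_force: [-2.7, 2.1, 7.5]
width: 0.0172
grip_force: 35.0
```

Request:
drive_tool(series=[0, 0, 0, 0, 0, 0.01, -1, 0, 0, 0, 0, 0, 0.02, -1, 0, 0, 0, 0, 0, 0.02, -1])

```text
time: 14.83
ee_pos: [0.5633, -0.0557, 0.0888]
eef_rot: [0.145, 0.989, 0.0, 0.0]
ft_force: [-5.5, 2.1, 15.6]
width: 0.0172
grip_force: 35.0
```

Request:
drive_tool(series=[0, 0, 0, 0, 0, -0.04, -1, 0, 0, 0, 0, 0, -0.04, -0.5, 0, 0, 0, 0, 0, -0.04, -0.3, 0, 0, 0, 0, 0, -0.04, -0.1, 0, 0, 0, 0, 0, -0.04, 0, 0, 0, 0, 0, 0, -0.04, 0, 0, 0, 0, 0, 0, -0.04, 0, 0, 0, 0, 0, 0, -0.04, 0])

```text
time: 15.5
ee_pos: [0.5629, -0.0556, 0.0888]
eef_rot: [0.145, 0.989, -0.0, -0.0]
ft_force: [-0.6, -0.1, -0.4]
width: 0.0429
grip_force: 0.0
```

Request:
drive_tool(series=[0, 0, 0, 0, 0, -0.3, 0, 0, 0, 0, 0, 0, -0.8, 0, 0, 0, 0, 0, 0, -1.5, 0, 0, 0, 0, 0, 0, -2.2, 0, 0, 0, 0, -0.5, 0, -2.6, 0, 0, 0, 0, -1, 0, -2.6, 0, 0, 0, 0, -1, 0, -2.6, 0, 0, 0, 0, -1, 0, -2.6, 0])

```text
time: 16.17
ee_pos: [0.6016, -0.0675, 0.1936]
eef_rot: [0.145, 0.989, -0.0, 0.0]
ft_force: [-0.7, 0.2, -0.1]
width: 0.0433
grip_force: 0.0
```

Run:
```python
from h import *
np.set_printoptions(precision=4,suppress=True)
p,Rt,s=tool();print(s["time"],p,s["ft_force"],s["width"])
im,c=snap("wrist","pics/w6.png"); i2,c2=snap("side","pics/s6.png"); i3,c3=snap("scene","pics/c6.png")
print([np.round(proj(k,(.563,-.0557,.098),f),1) for k,f in ((c,True),(c2,False),(c3,False))])
f=lambda i,x,y,w,h,W,H:cv2.resize(i[y:y+h,x:x+w,::-1],(W,H),interpolation=cv2.INTER_CUBIC)
cv2.imwrite("pics/m6.png",np.vstack([np.hstack([f(i3,185,120,100,75,400,300),f(i2,230,190,120,90,400,300)]),np.hstack([f(im,100,60,280,210,400,300),f(i3,0,0,512,384,400,300)])]))
```

```text
16.1667 [ 0.6016 -0.0675  0.1936] [-0.7069  0.2349 -0.0952] 0.04328659953834654
[array([255.1, 150.4]), array([280. , 229.9]), array([233.8, 158.1])]
```

View pics/m6.png

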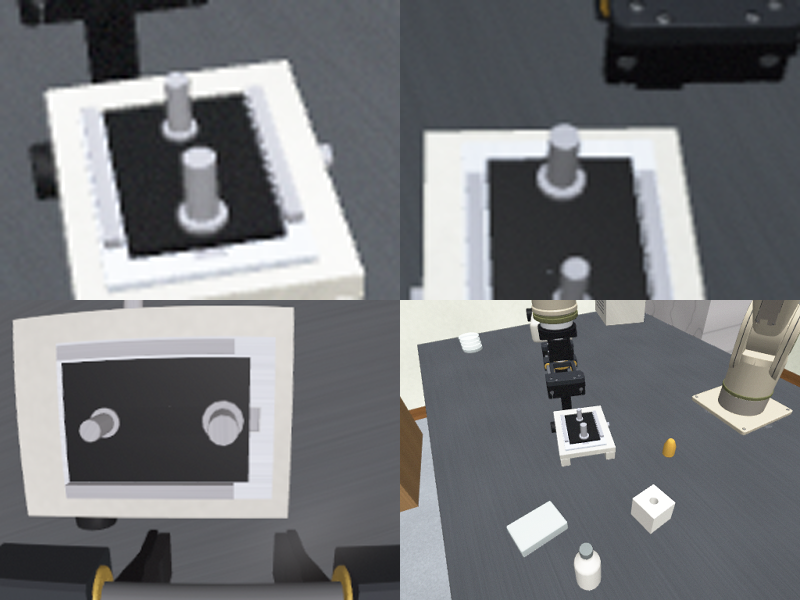

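The pin stands upright with its shoulder flush on the black plate: top at scene crop (200,155), shoulder at (203,215). The block is empty, and the bottle, lens and flask look unmoved. Handing in.

```bash
python3 -c "
from bench import r
print(r.close_job())"
```

```text
the job is handed in; nothing more can be done
None
```

The stage is locked and the job handed in after about 16 s of robot time: I slid the top plate to within about 1 mm of centre, then seated the pin shoulder-flush (brief 15.6 N at the end, just over your 15 N) and let go; the bottle, lens and flask look unmoved.

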